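# Unpile the tape and label rolls and load each on its unwinder

### The job

The rolls for the packing shift came from the store in one pile. Take the pile apart and load every roll on the unwinder whose hub suits its core (the largest hub that goes into it), lying flat on the platter, without tipping any roll over. Leave the pencil where it lies.

Things in the scene. Friction and masses are not known exactly. Their poses are not given: they have to be found in the camera images.
- ticket_roll: top of the pile: the smallest roll, white tickets on a cardboard core, 46 mm outside, core hole 19 mm (wall about 13 mm), 26 mm high, about 50 g; grip it across the outside. It suits the 13 mm hub. Origin: centre of its underside, z up along the core
- label_roll: second from the top: white paper label roll on a cardboard core, 66 mm outside, core hole 30 mm (wall about 18 mm), 34 mm high, about 90 g; grip it across the outside, or by the wall with one finger in the core. It suits the 22 mm hub. Origin: centre of its underside, z up along the core
- paper_tape: third from the top: brown paper tape on a cardboard core, 90 mm outside, core hole 50 mm (wall about 20 mm), 40 mm high, about 150 g; grip it by the wall, one finger in the core. It suits the 41 mm hub. Origin: centre of its underside, z up along the core
- packing_tape: bottom of the pile: the largest roll, cream packing tape on a cardboard core, 104 mm outside, core hole 74 mm (wall about 15 mm), 48 mm high, about 160 g; grip it by the wall, one finger in the core. It suits the 62 mm hub. Origin: centre of its underside, z up along the core
- unwinder_13: roll unwinder, fixed: dark foot 120 mm across, bright idle-turning platter 112 mm across with its top 16 mm above the table, black core hub 13 mm in diameter (thinnest of the four) standing 14 mm above the platter, top edge chamfered 4 mm. White guide roller 13 mm thick, 56 mm tall, 70 mm from the axis. Origin: on the hub axis at table height, z up, x towards the guide roller
- unwinder_22: roll unwinder, fixed: dark foot 120 mm across, bright idle-turning platter 112 mm across with its top 16 mm above the table, black core hub 22 mm in diameter (second thinnest of the four) standing 16 mm above the platter, top edge chamfered 4 mm. White guide roller 13 mm thick, 56 mm tall, 70 mm from the axis. Origin: on the hub axis at table height, z up, x towards the guide roller
- unwinder_41: roll unwinder, fixed: dark foot 120 mm across, bright idle-turning platter 112 mm across with its top 16 mm above the table, black core hub 41 mm in diameter (second thickest of the four) standing 18 mm above the platter, top edge chamfered 4 mm. White guide roller 13 mm thick, 56 mm tall, 70 mm from the axis. Origin: on the hub axis at table height, z up, x towards the guide roller
- unwinder_62: roll unwinder, fixed: dark foot 120 mm across, bright idle-turning platter 112 mm across with its top 16 mm above the table, black core hub 62 mm in diameter (thickest of the four) standing 22 mm above the platter, top edge chamfered 4 mm. White guide roller 13 mm thick, 56 mm tall, 70 mm from the axis. Origin: on the hub axis at table height, z up, x towards the guide roller
- pencil: bystander: yellow pencil, 164 mm long, 8 mm thick, lying loose on the table. Origin: centre of its underside
Mind the look-alikes: they are no part of the job. Leave any yellow look-alike of the label_roll alone.

How it is judged:
At the end, for the whole second after the job is handed in: Each of the four rolls lies at rest over the hub that suits its core: its centre within 9 mm of the hub's axis, its underside on the platter (within 4 mm) and tilted less than 0.08 rad (horizontal distance between ticket_roll and unwinder_13 below 0.009 m and z of ticket_roll in the frame of unwinder_13 between 0.013 and 0.02 m and angle between each of ticket_roll, label_roll, paper_tape, packing_tape's own z axis and vertical below 0.08 rad and linear speed of each of ticket_roll, label_roll, paper_tape, packing_tape below 0.02 m/s and angular speed of each of ticket_roll, label_roll, paper_tape, packing_tape below 0.2 rad/s and horizontal distance between label_roll and unwinder_22 below 0.009 m and z of label_roll in the frame of unwinder_22 between 0.013 and 0.02 m and horizontal distance between paper_tape and unwinder_41 below 0.009 m and z of paper_tape in the frame of unwinder_41 between 0.013 and 0.02 m and horizontal distance between packing_tape and unwinder_62 below 0.009 m and z of packing_tape in the frame of unwinder_62 between 0.013 and 0.02 m); the robot touches nothing.
It fails at once if a roll is tipped by more than 0.7 rad (angle between any of ticket_roll, label_roll, paper_tape, packing_tape's own z axis and vertical above 0.7 rad).
It fails at once if the pencil moved more than 30 mm (distance of pencil from where it was at the start of the episode above 0.03 m).
It also fails if it takes over 112 s, if anything falls off the work surface, if the arm or the gripper's body presses on something with over 40 N, if the wrist force passes 120 N, or if a joint passes its speed limit or range.

### The arm

A 6-joint arm with a two-finger parallel gripper is mounted at the origin on a cart in front of the work surface, level with it; the furniture and walls round the work are solid. World frame = base frame: x ahead of the robot, y to its left, z up, the work surface at z = 0. Lengths are in m, angles in rad, forces in N, time in s.
With the tool pointing down it reaches from about 0.325 to 0.9 m from the base axis. Payload 6.1 kg.
Tool frame: the origin (TCP) lies on the centre line of the jaws, within the pads' length; the fingertips stand 17 mm ahead of it and the grasp point (between the pads) lies 2 mm behind it (nose_length is the distance from the TCP to the fingertips, in m); z points along the fingers, y is the line along which they close (so a half turn about z gives the same grasp; the last joint's range is limited). The gripper opens to 85 mm and grips with 20 to 120 N. Pads are 22 mm wide; open, the fingers measure 114 mm over their backs; the gripper's body (76 mm by 85 mm) begins 54 mm behind the grasp point. The pads swing forward as they close: fully open they stand 13 mm farther back than shut.
Start: joints at [1.018, 0.22, 1.526, -0, 1.395, -0.126], TCP at [0.259, 0.569, 0.248] pointing down, gripper open.
Joint ranges: [-2.98, 2.98], [-0.91, 2.08], [0.09, 2.57], [-1.24, 4.39], [0.2, 2.65], [-2.68, 2.68]. Speed limits (rad/s): [2.57, 2.57, 3.01, 3.14, 3.14, 3.14].

### API

Orientations are given as a unit quaternion [x, y, z, w].
In Python, from bench import * gives the robot as it stands.
- The arm moves only by the shell command python3 -m creep 'ROWS' [OPENING]. ROWS is JSON, a list of rows, each a list of 6 numbers: the shift along the tool's x, y, z normalised to -1 to 1, where 1 is 150 mm, then the turn, a rotation vector about the tool's x, y, z normalised to -1 to 1, where 1 is 180 degrees. A call has 1 to 5 rows; each row is the pose to reach, as a shift and turn from the pose commanded when the call began, along the tool's axes at that moment, turning the shorter way round; what a row does not reach only later rows make up. A row lasts 1/12 s, in which the tool goes at most 41.7 mm and 7.16 degrees, less where a joint would pass 70% of its speed; a pose out of reach is approached as far as the arm can. A call with a number of a shift or a turn outside -1 to 1 is refused whole. A call with a gripper value outside its range is refused whole. OPENING is the closure, from -1 (fully open) to 1 (shut), set as the call begins (- or left out, the last holds). The fingers move at their own pace and stop on an object; the grip force is fixed at half the most. Time passes only in rows, so rows that repeat a pose let the fingers close. It gives the time, the measured TCP pose, the force, the opening and the grip force at its end, in the units of the state.
- observe(): the state, without advancing time (a new reading comes with each control period).
- camera(name): name is "scene" or "top" or "wrist"; returns the picture (420x560x3 uint8, red, green, blue); there is no depth.
- camera_model(name): a dict with "K" (3x3 intrinsics, pixels), "k1" (the pictures are not rectified: a ray, as slopes to the right and down, at radius r is drawn at 1 + k1 r^2 times it, then the intrinsics apply), "cam_to_world" (4x4, takes a point from camera to world coordinates); the wrist camera has in their place "hand_eye" (4x4, takes a point from camera to tool coordinates, whose origin is the TCP and whose axes are the flange's). Camera axes: x right, y up, looking along -z (the intrinsics and any distortion apply to the point x, -y, -z); pixel columns grow to the right and rows downward; lengths in m; the calibration is good to about 2 mm. A picture is of the moment at which its call begins: read the wrist's pose just before it. camera_model takes no time and is no camera call.
- hand_in(): hands the job in; it is judged then, once.
The state is a dict: "time": time; "qpos": joint angles; "qd": joint speeds; "tau": joint torques, N m; "ee_pos": TCP position; "eef_rot": TCP orientation; "ft_force": force on the tool from outside, world axes, zero at the start; "torque": the same for the moment, N m; "grip_width": finger opening in m; "gripper_force": force on a finger pad.
Only numpy, scipy, OpenCV 4.12 (cv2) and the standard library are available. Lean on these libraries where they do the work, as an engineer would, in place of code of your own. Each camera call takes 0.05 s, during which the arm holds its last target. There are 200 camera calls.

## Working session

There is one attempt and no reset: what is moved stays moved. The work goes in short steps, Python scripts to look and compute and a shell command to move; the robot and the scene stay as the last step left them, time stands still between calls to the robot, and variables do not carry over. Pictures are saved under pics/ and viewed, at most 14 in all, crops included, and the job is handed in when it is done.

```bash
mkdir -p pics; ls
python3 - <<'E'
from bench import *
import cv2
for n in ["scene","top"]:
    im=camera(n); cv2.imwrite(f"pics/{n}0.png",im[:,:,::-1])
    m=camera_model(n); print(n,m)
print(camera_model("wrist")); print(observe())
E
```

```text
pics
scene {'K': array([[389.31752725,   0.        , 286.14608825],
       [  0.        , 389.31752725, 208.03909445],
       [  0.        ,   0.        ,   1.        ]]), 'k1': -0.09976080087583289, 'cam_to_world': array([[ 0.754146  ,  0.42838414, -0.49774576,  0.11438302],
       [-0.65641929,  0.51415584, -0.55204845, -0.4489678 ],
       [ 0.01943009,  0.74305505,  0.66894818,  0.71495134],
       [ 0.        ,  0.        ,  0.        ,  1.        ]])}
top {'K': array([[462.6573572 ,   0.        , 282.51607499],
       [  0.        , 462.6573572 , 203.32178795],
       [  0.        ,   0.        ,   1.        ]]), 'k1': 0.03661405650080225, 'cam_to_world': array([[-0.03318944,  0.97463482, -0.22132654,  0.36182875],
       [-0.99944198, -0.0315304 ,  0.01102575,  0.04404413],
       [ 0.00376757,  0.22156897,  0.97513742,  1.10699824],
       [ 0.        ,  0.        ,  0.        ,  1.        ]])}
{'K': array([[340.06432966,   0.        , 275.18890994],
       [  0.        , 340.06432966, 209.73432787],
       [  0.        ,   0.        ,   1.        ]]), 'k1': 0.024525068666554
[... 365 characters left out ...]
': 0.1, 'qpos': array([ 1.01788941e+00,  2.21136921e-01,  1.52749214e+00,  3.28561728e-05,
        1.39473266e+00, -1.26093327e-01]), 'qd': array([ 6.49288266e-06, -1.85131611e-03, -3.29808653e-03,  2.10041680e-04,
        4.60177209e-04, -1.29451919e-03]), 'tau': array([ 1.34311278e-03, -4.98238206e+01, -3.90550232e+01, -2.63732436e-04,
        5.66527073e-03, -2.62695934e-06]), 'ee_pos': array([0.25844767, 0.56848917, 0.24731745]), 'eef_rot': array([ 2.11793378e-01,  9.77314065e-01, -8.28657433e-04, -3.09811215e-04]), 'ft_force': array([ 0.15598558,  0.15301401, -1.41473902]), 'torque': array([-0.02435959, -0.04078698, -0.0407942 ]), 'gripper_force': 0.0, 'grip_width': 0.08522068461330258}
```

View pics/top0.png

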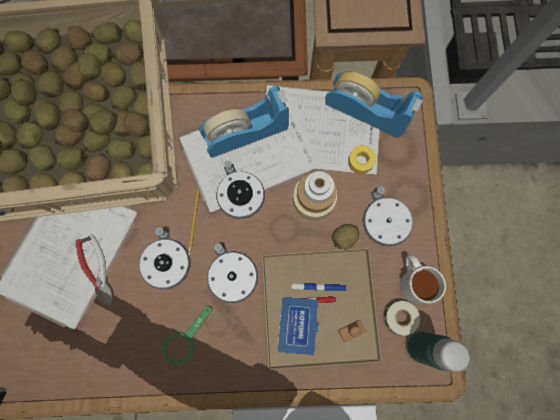

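View pics/scene0.png

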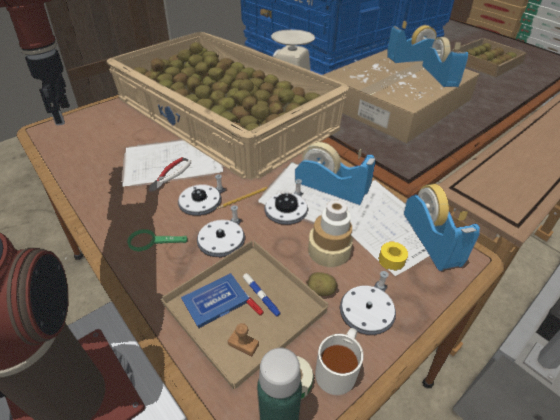

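The top view shows the pile at about (320,185), with platters at (240,193), (164,263), (232,276) and (388,221), and the pencil at (195,220). Things that could be mistaken for a roll:
- yellow roll (362,158)
- cream roll lying loose (403,318)
- tapes in the blue dispensers (225,128) and (355,90)

The pile's top ring at (319,180) is the white ticket roll.

```bash
cat > h.py <<'E'
from bench import *
import cv2, numpy as np
from scipy.spatial.transform import Rotation as R
def pose(name):
    m=camera_model(name)
    if name!="wrist": return m,m["cam_to_world"]
    o=observe(); T=np.eye(4); T[:3,:3]=R.from_quat(o["eef_rot"]).as_matrix(); T[:3,3]=o["ee_pos"]
    return m,T@m["hand_eye"]
def shot(name,fn=None):
    m,T=pose(name); im=camera(name)[:,:,::-1].copy()
    if fn: cv2.imwrite("pics/"+fn,im)
    return im,m,T
def cast(px,z,m,T):
    px=np.asarray(px,float).reshape(-1,1,2)
    u=cv2.undistortPoints(px,m["K"],np.array([m["k1"],0,0,0,0.])).reshape(-1,2)
    d=np.c_[u[:,0],-u[:,1],-np.ones(len(u))]@T[:3,:3].T
    return T[:3,3]+d*((z-T[2,3])/d[:,2])[:,None]
def proj(P,m,T):
    c=(np.atleast_2d(P)-T[:3,3])@T[:3,:3]; c[:,1:]*=-1
    return cv2.projectPoints(c,np.zeros(3),np.zeros(3),m["K"],np.array([m["k1"],0,0,0,0.]))[0].reshape(-1,2)
def circ(P):
    "least squares circle"
    A=np.c_[2*P[:,:2],np.ones(len(P))]; s=np.linalg.lstsq(A,(P[:,:2]**2).sum(1),rcond=None)[0]
    return s[:2],2*np.sqrt(s[2]+s[0]**2+s[1]**2)
def blob(mask,near):
    "outer contour of the blob whose centroid is nearest to a pixel"
    cs,_=cv2.findContours(mask.astype(np.uint8),cv2.RETR_CCOMP,cv2.CHAIN_APPROX_NONE)
    cs=[c for c in cs if cv2.contourArea(c)>15]
    return min(cs,key=lambda c:np.hypot(*(c.reshape(-1,2).mean(0)-near))).reshape(-1,2)
E
python3 - <<'E'
from h import *
im=cv2.imread("pics/top0.png"); m,T=pose("top")
hsv=cv2.cvtColor(im,cv2.COLOR_BGR2HSV)
white=(hsv[:,:,2]>135)&(hsv[:,:,1]<45)
tiles=[]
for i,(p,q) in enumerate([((240,193),(240,193)),((164,263),(164,263)),((232,276),(232,276)),((388,221),(388,221))]):
    w=np.zeros_like(white); cv2_=cv2.circle(w.astype(np.uint8),p,30,1,-1)>0
    ys,xs=np.where(white&cv2_); hull=cv2.convexHull(np.c_[xs,ys].astype(np.int32)).reshape(-1,2)
    c,d=circ(cast(hull,.016,m,T))
    gr=cv2.cvtColor(im,cv2.COLOR_BGR2GRAY)
    dk=gr<90; b=blob(dk&(cv2.circle(np.zeros_like(gr),p,20,1,-1)>0),p); c2,d2=circ(cast(b,.032,m,T))
    print(p,"platter",c.round(4),d.round(4),"dark",c2.round(4),d2.round(4), "pix area",cv2.contourArea(b), "r",np.hypot(*c).round(3))
    tiles.append(cv2.resize(im[p[1]-40:p[1]+40,p[0]-40:p[0]+40],(380,290*1),interpolation=cv2.INTER_CUBIC))
out=np.vstack([np.hstack(tiles[:2]),np.hstack(tiles[2:])]); cv2.imwrite("pics/t1.png",out)
p=(320,185); cv2.imwrite("pics/t2.png",cv2.resize(im[145:225,275:365],(720,580),interpolation=cv2.INTER_CUBIC))
print("pile guess",cast([[319,177]],.148,m,T),cast([[316,197]],.048,m,T),"pencil",cast([[198,192],[191,252]],0,m,T))
E
```

```text
(240, 193) platter [0.6478 0.1367] 0.137 dark [0.6367 0.1341] 0.0595 pix area 470.0 r 0.662
(164, 263) platter [0.4792 0.3157] 0.116 dark [0.4754 0.3128] 0.038 pix area 213.5 r 0.574
(232, 276) platter [0.4433 0.1576] 0.1167 dark [0.4389 0.1547] 0.0176 pix area 46.0 r 0.47Traceback (most recent call last):
  File "<stdin>", line 11, in <module>
  File "h.py", line 29, in blob
    return min(cs,key=lambda c:np.hypot(*(c.reshape(-1,2).mean(0)-near))).reshape(-1,2)
           ~~~^^^^^^^^^^^^^^^^^^^^^^^^^^^^^^^^^^^^^^^^^^^^^^^^^^^^^^^^^^^
ValueError: min() iterable argument is empty
```

Run:
```python
from h import *
im=cv2.imread("pics/top0.png"); m,T=pose("top")
gr=cv2.cvtColor(im,cv2.COLOR_BGR2GRAY)
p=(388,221)
cs,_=cv2.findContours(((gr<110)&(cv2.circle(np.zeros_like(gr),p,12,1,-1)>0)).astype(np.uint8),cv2.RETR_LIST,cv2.CHAIN_APPROX_NONE)
for c in cs: print("dark13",c.reshape(-1,2).mean(0),cv2.contourArea(c))
for p,z in [((388,221),.03),((232,276),.032),((164,263),.034),((240,193),.038)]: print(p,cast([p],z,m,T).round(4))
# guide rollers (axis foot) seen in top
for p in [(378,191),(219,248),(162,232),(228,168)]: print("roller",p,cast([p],.05,m,T).round(3))
print("pile",cast([[319,177]],.148,m,T),cast([[316,197]],.048,m,T),"pencil",cast([[198,192],[191,252]],0,m,T).round(3))
cv2.imwrite("pics/t2.png",cv2.resize(im[145:245,275:415],(784,560),interpolation=cv2.INTER_CUBIC))
```

```text
dark13 [388.  220.3] 4.0
(388, 221) [[ 0.5554 -0.216   0.03  ]]
(232, 276) [[0.4385 0.1535 0.032 ]]
(164, 263) [[0.4734 0.3092 0.034 ]]
(240, 193) [[0.6329 0.1323 0.038 ]]
roller (378, 191) [[ 0.624 -0.194  0.05 ]]
roller (219, 248) [[0.502 0.181 0.05 ]]
roller (162, 232) [[0.543 0.312 0.05 ]]
roller (228, 168) [[0.692 0.159 0.05 ]]
pile [[ 0.63504598 -0.04725239  0.148     ]] [[ 0.61489728 -0.04724412  0.048     ]] pencil [[0.648 0.239 0.   ]
 [0.501 0.254 0.   ]]
```

View pics/t2.png

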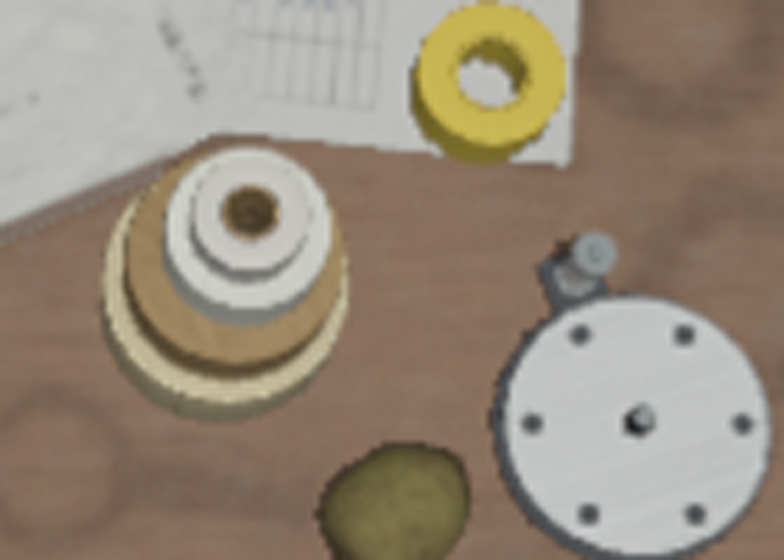

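The crop shows the ticket core hole at about (319.6,183), with label, paper and packing rolls below it, and the thinnest hub (13) at (389,220). The yellow roll at (362,158) is separate and stays put.

```bash
cat >> h.py <<'E'
def turn(yaw=0.):
    "turn rows (fraction of 180 deg) to tool-down with tool x = world -x turned by yaw"
    o=observe(); g=R.from_euler("z",yaw)*R.from_quat([0,1,0,0])
    return ((R.from_quat(o["eef_rot"]).inv()*g).as_rotvec()/np.pi).round(4)
def to(*p):
    "shift (fraction of 150 mm) along the tool axes to a world point"
    o=observe(); return (R.from_quat(o["eef_rot"]).inv().apply(np.array(p)-o["ee_pos"])/.15).round(3)
E
python3 - <<'E'
from h import *
m,T=pose("top")
print(turn(), cast([[319.6,182.9]],.148,m,T),cast([[389,220.3]],.03,m,T))
E
```

```text
[-0.0005 -0.0002 -0.1359] [[ 0.62186001 -0.047877    0.148     ]] [[ 0.55697943 -0.21846121  0.03      ]]
```

```bash
python3 -m creep '[[0,0,-0.4,0,0,-0.136],[0,0,-0.4,0,0,-0.136],[0,0,-0.4,0,0,-0.136],[0,0,-0.4,0,0,-0.136],[0,0,-0.4,0,0,-0.136]]' 0
python3 -m creep '[[-0.6,-1,0,0,0,0],[-0.6,-1,0,0,0,0],[-0.6,-1,0,0,0,0],[-0.6,-1,0,0,0,0],[-0.6,-1,0,0,0,0]]'
python3 -m creep '[[-0.6,-1,0,0,0,0],[-0.6,-1,0,0,0,0],[-0.6,-1,0,0,0,0],[-0.6,-1,0,0,0,0],[-0.6,-1,0,0,0,0]]'
python3 -m creep '[[-0.6,-1,0,0,0,0],[-0.6,-1,0,0,0,0],[-0.6,-1,0,0,0,0],[-0.6,-1,0,0,0,0],[-0.6,-1,0,0,0,0]]'
python3 -c "
from h import *
print(turn(),to(.59,-.048,.31))"
```

```text
time: 0.52
ee_pos: [0.2587, 0.5689, 0.3084]
eef_rot: [-0.001, 1.0, 0.0, 0.0]
ft_force: [0.1, 0.0, -0.1]
grip_width: 0.0426
gripper_force: 0.0
time: 0.93
ee_pos: [0.3511, 0.4145, 0.3075]
eef_rot: [0.003, 1.0, -0.002, 0.0]
ft_force: [1.3, 0.6, -0.1]
grip_width: 0.0428
gripper_force: 0.0
time: 1.35
ee_pos: [0.4411, 0.2646, 0.3077]
eef_rot: [0.003, 1.0, -0.001, 0.0]
ft_force: [0.4, 1.0, 0.1]
grip_width: 0.0424
gripper_force: 0.0
time: 1.77
ee_pos: [0.531, 0.1148, 0.3076]
eef_rot: [0.003, 1.0, -0.001, 0.0]
ft_force: [0.1, 0.2, -0.6]
grip_width: 0.0433
gripper_force: 0.0
[-0.0006  0.     -0.0018] [-0.399 -1.083 -0.014]
```

Closure 0 gives about 43 mm, so closure is linear in opening. Now moving over the pile and taking a look there.

```bash
python3 -m creep '[[-0.4,-1,0,0,0,0],[-0.4,-1,0,0,0,0],[-0.4,-1,0,0,0,0],[-0.4,-1,0,0,0,0],[-0.4,-1,0,0,0,0]]' 0 | head -2
python3 - <<'E'
from h import *
im,m,T=shot("wrist","w1.png"); print(observe()["ee_pos"],proj([.622,-.048,.148],m,T))
E
```

```text
time: 2.18
ee_pos: [0.5904, -0.0359, 0.3072]
[ 0.58950585 -0.03308336  0.30713899] [[261.03690595 228.41470137]]
```

View pics/w1.png

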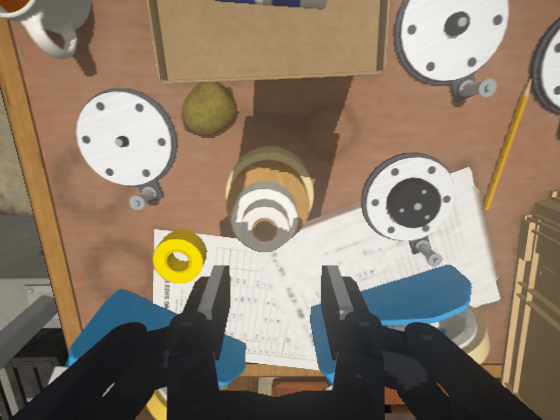

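The ticket hole is at (264,230), 3 px from the prediction at (261,228), so the ticket centre is about (.623,-.0465). The fingertips at row 266 put the tip about 11 mm ahead of the TCP at this opening.

```bash
python3 -c "
from h import *
print(turn(),to(.623,-.0465,.20),to(.623,-.0465,.139))"
```

```text
[ 0.0001 -0.0005 -0.0017] [-0.225 -0.088  0.714] [-0.226 -0.089  1.121]
```

```bash
python3 -m creep '[[-0.225,-0.09,0.4,0,0,0],[-0.225,-0.09,0.71,0,0,0],[-0.225,-0.09,0.71,0,0,0],[-0.225,-0.09,0.71,0,0,0],[-0.225,-0.09,0.71,0,0,0]]' -0.5 | head -2
python3 -m creep '[[0,0,0.1,0,0,0],[0,0,0.2,0,0,0],[0,0,0.3,0,0,0],[0,0,0.41,0,0,0],[0,0,0.41,0,0,0]]'
python3 -c "
from h import *
shot('wrist','w2.png');print(to(.623,-.0465,.139))"
```

```text
time: 2.65
ee_pos: [0.6211, -0.0424, 0.1996]
time: 3.07
ee_pos: [0.6222, -0.0431, 0.1404]
eef_rot: [-0.0, 1.0, 0.0, -0.0]
ft_force: [-0.9, 0.6, 0.1]
grip_width: 0.0639
gripper_force: 0.0
[-0.001 -0.021  0.018]
```

View pics/w2.png

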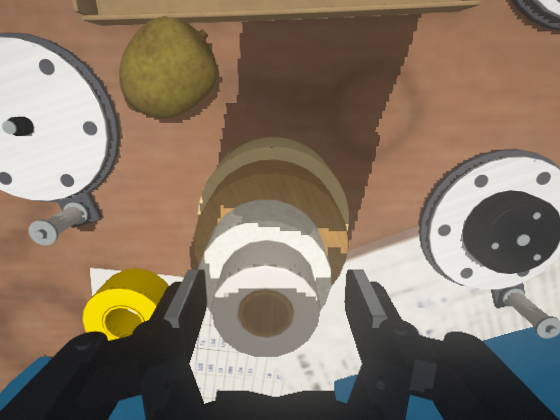

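The ticket hole is at (265,313) and the jaw centre at column 276, so the tool needs to shift about 4 mm in −y. Then I close and lift.

```bash
python3 -m creep '[[0,-0.025,0.01,0,0,0],[0,-0.025,0.01,0,0,0],[0,-0.025,0.01,0,0,0]]' | head -2
python3 -m creep '[[0,0,0,0,0,0],[0,0,0,0,0,0],[0,0,0,0,0,0],[0,0,0,0,0,0],[0,0,0,0,0,0]]' 0.3
python3 -m creep '[[0,0,-0.05,0,0,0],[0,0,-0.2,0,0,0],[0,0,-0.4,0,0,0],[0,0,-0.4,0,0,0],[0,0,-0.4,0,0,0]]'
python3 -c "
from h import *
shot('wrist','w3.png');print(to(.557,-.2175,.20))"
```

```text
time: 3.37
ee_pos: [0.6239, -0.0484, 0.141]
time: 3.78
ee_pos: [0.6234, -0.0483, 0.1398]
eef_rot: [-0.0, 1.0, -0.0, 0.001]
ft_force: [0.6, -0.4, 5.2]
grip_width: 0.0444
gripper_force: 60.5
time: 4.2
ee_pos: [0.624, -0.0484, 0.2011]
eef_rot: [-0.0, 1.0, -0.0, 0.002]
ft_force: [-0.0, 0.0, -0.2]
grip_width: 0.0446
gripper_force: 61.2
[ 0.439 -1.129 -0.006]
```

View pics/w3.png

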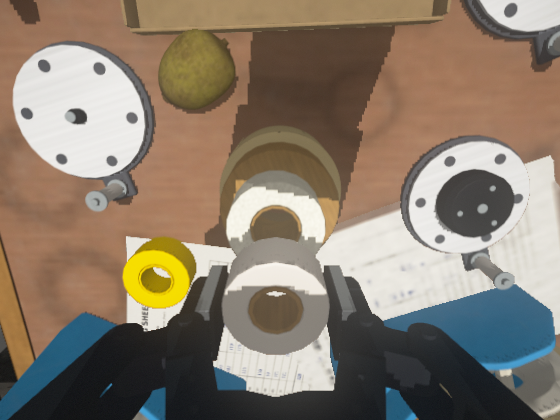

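Ticket held; its hole is at (275,310) and the rest of the pile is undisturbed. Moving over unwinder_13 at (78,115).

```bash
cat >> h.py <<'E'
def unw(c,zt,im,m,T):
    "platter centre (z .016) and hub-top centre (z zt) near a guessed world xy"
    g=cv2.cvtColor(im,cv2.COLOR_BGR2GRAY); a=np.linspace(0,2*np.pi,60)
    disc=lambda r,z: cv2.fillPoly(np.zeros_like(g),[proj(np.c_[c[0]+r*np.cos(a),c[1]+r*np.sin(a),0*a+z],m,T).astype(np.int32)],1)>0
    ys,xs=np.where((g>140)&disc(.062,.016)); H=cv2.convexHull(np.c_[xs,ys].astype(np.int32)).reshape(-1,2)
    print("platter",*[np.round(v,4) for v in circ(cast(H,.016,m,T))])
    cs,_=cv2.findContours(((g<100)&disc(.038,zt)).astype(np.uint8),cv2.RETR_EXTERNAL,cv2.CHAIN_APPROX_NONE)
    for k in cs:
        if cv2.contourArea(k)>20: print("dark",k.reshape(-1,2).mean(0).round(),*[np.round(v,4) for v in circ(cast(k.reshape(-1,2),zt,m,T))])
E
python3 -m creep '[[0.44,-1,0,0,0,0],[0.44,-1,0,0,0,0],[0.44,-1,0,0,0,0],[0.44,-1,0,0,0,0],[0.44,-1,0,0,0,0]]' |head -2
python3 -m creep '[[0,-0.13,0,0,0,0],[0,-0.13,0,0,0,0],[0,-0.13,0,0,0,0],[0,-0.13,0,0,0,0]]'|head -2
python3 - <<'E'
from h import *
im,m,T=shot('wrist','w4.png'); o=observe()["ee_pos"]; print(o)
unw((.557,-.2175),.03,im,m,T)
print("held",cast([[275,309]],o[2]+.008,m,T)-o, proj([.557,-.2175,.03],m,T))
im,m,T=shot('wrist'); unw((.557,-.2175),.03,im,m,T)
E
```

```text
time: 4.67
ee_pos: [0.5531, -0.2036, 0.1967]
time: 5.0
ee_pos: [0.5563, -0.2168, 0.1975]
[ 0.55651418 -0.21653915  0.19777722]
platter [ 0.5573 -0.2193] 0.1221
dark [271. 194.] [ 0.558  -0.2187] 0.0112
held [[-0.00214541  0.00090959  0.008     ]] [[272.78555511 193.0292533 ]]
platter [ 0.5566 -0.2182] 0.1219
dark [271. 193.] [ 0.558  -0.2188] 0.011
```

View pics/w4.png

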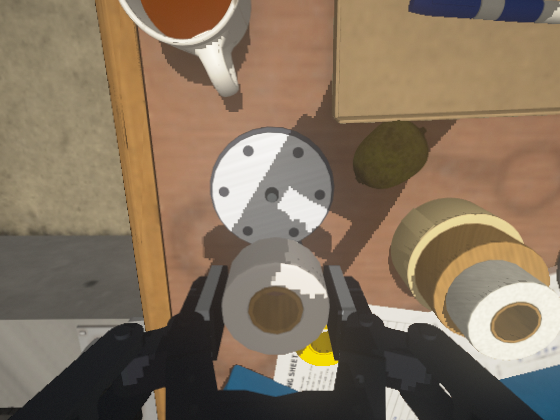

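The platter is centred around (271,187) with its hub at (271,194), which gives (.558,-.219). Descending in stages.

```bash
python3 -c "
from h import *
print(turn(),to(.559,-.2192,.055))"
```

```text
[ 0.0003 -0.0004  0.0005] [-0.016 -0.019  0.954]
```

```bash
python3 -m creep '[[-0.016,-0.02,0.25,0,0,0],[-0.016,-0.02,0.5,0,0,0],[-0.016,-0.02,0.75,0,0,0],[-0.016,-0.02,0.95,0,0,0],[-0.016,-0.02,0.95,0,0,0]]' |head -5
python3 -m creep '[[0,0,0.04,0,0,0],[0,0,0.08,0,0,0],[0,0,0.12,0,0,0],[0,0,0.13,0,0,0],[0,0,0.13,0,0,0]]'
python3 -c "
from h import *
shot('wrist','w5.png')"
```

```text
time: 5.52
ee_pos: [0.5543, -0.2169, 0.0487]
eef_rot: [-0.001, 1.0, 0.003, -0.006]
ft_force: [-1.2, 0.7, -1.0]
grip_width: 0.0442
time: 5.93
ee_pos: [0.5599, -0.221, 0.0378]
eef_rot: [-0.0, 1.0, -0.0, 0.001]
ft_force: [-0.2, 0.1, -1.0]
grip_width: 0.0443
gripper_force: 61.4
```

View pics/w5.png

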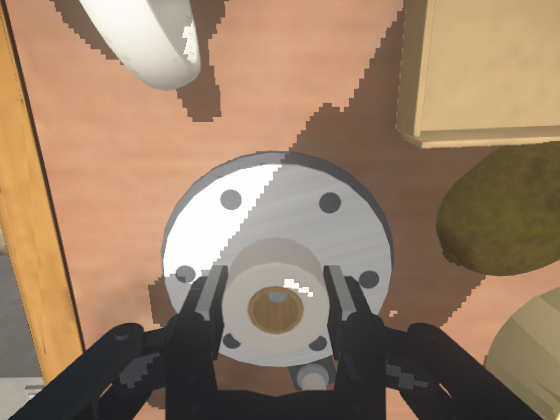

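Hub top is visible inside the core at (278,298), and the roll is on the hub. Lowering the last few mm and releasing.

```bash
python3 -m creep '[[0,0,0.01,0,0,0],[0,0,0.025,0,0,0],[0,0,0.025,0,0,0],[0,0,0.025,0,0,0]]' | head -4
python3 -m creep '[[0,0,0,0,0,0],[0,0,0,0,0,0],[0,0,0,0,0,0],[0,0,0,0,0,0]]' -0.5
python3 -m creep '[[0,0,-0.1,0,0,0],[0,0,-0.3,0,0,0],[0,0,-0.6,0,0,0],[0,0,-0.9,0,0,0],[0,0,-1,0,0,0]]' | head -2
python3 - <<'E'
from h import *
im,m,T=shot('wrist','w6.png')
c=[.558,-.2187,.042]; p=proj(c,m,T); print("expect",p)
g=cv2.cvtColor(im,cv2.COLOR_BGR2HSV)
k=blob((g[:,:,1]>80)&(cv2.circle(np.zeros(g.shape[:2],np.uint8),tuple(int(v) for v in p[0]),18,1,-1)>0),p[0]); print("hole",circ(cast(k,.042,m,T)))
print(to(.623,-.047,.20))
E
```

```text
time: 6.32
ee_pos: [0.5602, -0.2213, 0.0351]
eef_rot: [-0.0, 1.0, -0.001, 0.001]
ft_force: [-2.0, 1.3, 8.8]
time: 6.65
ee_pos: [0.5591, -0.2206, 0.0329]
eef_rot: [-0.0, 1.0, 0.0, -0.0]
ft_force: [1.2, 0.5, -0.4]
grip_width: 0.064
gripper_force: 0.0
time: 7.07
ee_pos: [0.561, -0.2216, 0.1885]
expect [[277.84744342 194.52161463]]
hole (array([ 0.5611552 , -0.22017899]), np.float64(0.019467710927620202))
[-0.402  1.17  -0.054]
```

Ticket seated: hole at (.561,-.220), Ø19.5 mm. Back to the pile for the label roll.

```bash
python3 -m creep '[[-0.25,0.6,-0.3,0,0,0],[-0.25,0.9,-0.3,0,0,0],[-0.25,1,-0.3,0,0,0],[-0.25,1,-0.3,0,0,0],[-0.25,1,-0.3,0,0,0]]' -0.9 | head -2
python3 -m creep '[[0,0.17,0,0,0,0],[0,0.17,0,0,0,0],[0,0.17,0,0,0,0],[0,0.17,0,0,0,0]]' | head -2
cat >> h.py <<'E'
def hole(c,z,r,fn=None,s=60):
    "cardboard core hole near a guessed centre"
    im,m,T=shot('wrist',fn); a=np.linspace(0,2*np.pi,60)
    d=cv2.fillPoly(np.zeros(im.shape[:2],np.uint8),[proj(np.c_[c[0]+r*np.cos(a),c[1]+r*np.sin(a),0*a+z],m,T).astype(np.int32)],1)>0
    g=cv2.cvtColor(im,cv2.COLOR_BGR2HSV); p=proj([*c,z],m,T)[0]
    k=blob((g[:,:,1]>s)&d,p); q=circ(cast(k,z,m,T)); print("hole expect",p.round(),"pix",k.mean(0).round(),*[np.round(v,4) for v in q],"ee",observe()["ee_pos"].round(4)); return im,m,T
E
python3 - <<'E'
from h import *
hole((.62,-.047),.122,.024,'w7.png'); print(turn())
E
```

```text
time: 7.53
ee_pos: [0.5982, -0.0646, 0.2297]
time: 7.87
ee_pos: [0.5964, -0.0457, 0.2274]
hole expect [272. 246.] pix [271. 250.] [ 0.6242 -0.0473] 0.0326 ee [ 0.5964 -0.046   0.2275]
[-0.0001 -0.0002 -0.    ]
```

View pics/w7.png

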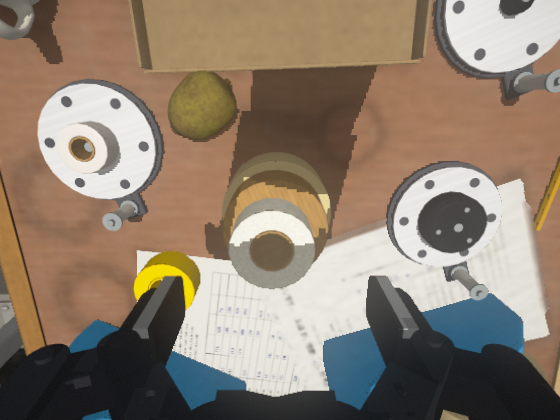

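Ticket sits on its platter at (82,149). Label hole at (272,250) gives (.624,-.047), Ø32 mm, which is consistent. Gripping across the outside.

```bash
python3 -m creep '[[-0.18,-0.01,0,0,0,0],[-0.184,-0.01,0.2,0,0,0],[-0.184,-0.01,0.4,0,0,0],[-0.184,-0.01,0.4,0,0,0]]' -0.95 | head -2
python3 -m creep '[[0,0,0.15,0,0,0],[0,0,0.3,0,0,0],[0,0,0.4,0,0,0],[0,0,0.4,0,0,0],[0,0,0.4,0,0,0]]' | head -4
python3 -m creep '[[0,0,0,0,0,0],[0,0,0,0,0,0],[0,0,0,0,0,0],[0,0,0,0,0,0]]' 0
python3 -m creep '[[0,0,-0.05,0,0,0],[0,0,-0.2,0,0,0],[0,0,-0.5,0,0,0],[0,0,-0.7,0,0,0],[0,0,-0.7,0,0,0]]'
python3 - <<'E'
from h import *
o=observe()["ee_pos"];  hole((.622,-.0475),o[2]+.015,.024,'w8.png'); print(to(.4386,.1541,.21))
E
```

```text
time: 8.25
ee_pos: [0.6203, -0.0473, 0.1609]
time: 8.67
ee_pos: [0.6238, -0.0473, 0.1082]
eef_rot: [0.0, 1.0, 0.0, -0.001]
ft_force: [0.2, -0.2, 0.5]
time: 9.0
ee_pos: [0.6258, -0.0469, 0.1106]
eef_rot: [-0.0, 1.0, -0.0, 0.002]
ft_force: [-0.7, 0.3, 5.9]
grip_width: 0.0647
gripper_force: 65.1
time: 9.42
ee_pos: [0.6284, -0.0474, 0.2228]
eef_rot: [-0.0, 1.0, -0.001, 0.007]
ft_force: [1.1, -0.8, 1.1]
grip_width: 0.0648
gripper_force: 66.6
hole expect [272. 310.] pix [275. 312.] [ 0.6233 -0.0462] 0.0317 ee [ 0.6272 -0.0472  0.2194]
[1.257 1.343 0.047]
```

View pics/w8.png

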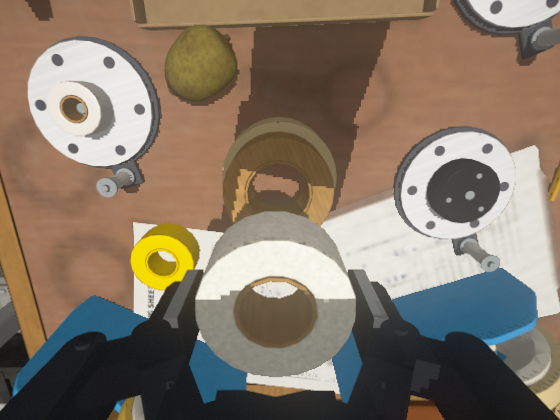

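Label held (hole at (275,312)); paper tape and packing tape remain below. Moving to unwinder_22.

```bash
python3 -m creep '[[0.3,0.3,0,0,0,0],[0.5,0.5,0,0,0,0],[0.8,0.8,0,0,0,0],[0.9,0.9,0,0,0,0],[0.9,0.9,0,0,0,0]]' |head -2
python3 -m creep '[[0.2,0.25,0.05,0,0,0],[0.35,0.44,0.05,0,0,0],[0.35,0.44,0.05,0,0,0],[0.35,0.44,0.05,0,0,0],[0.35,0.44,0.05,0,0,0]]'|head -2
python3 - <<'E'
from h import *
im,m,T=shot('wrist'); unw((.4386,.1541),.032,im,m,T)
im,m,T=hole(observe()["ee_pos"][:2],observe()["ee_pos"][2]+.014,.024); print(turn())
E
```

```text
time: 9.88
ee_pos: [0.4853, 0.0905, 0.2113]
time: 10.3
ee_pos: [0.4364, 0.1542, 0.2052]
platter [0.4429 0.1565] 0.116
dark [277. 191.] [0.4375 0.1572] 0.0214
hole expect [272. 322.] pix [275. 312.] [0.4328 0.155 ] 0.0319 ee [0.4372 0.1535 0.2054]
[-0.0001 -0.     -0.0002]
```

```bash
python3 -m creep '[[-0.02,0.01,0.25,0,0,0],[-0.02,0.01,0.5,0,0,0],[-0.02,0.01,0.75,0,0,0],[-0.02,0.01,0.95,0,0,0],[-0.02,0.01,0.95,0,0,0]]' |head -2
python3 -m creep '[[0,0,0,0,0,0],[0,0,0,0,0,0],[0,0,0,0,0,0]]'
python3 - <<'E'
from h import *
im,m,T=hole(observe()["ee_pos"][:2],observe()["ee_pos"][2]+.014,.024,'w9.png'); print(to(.4405,.155,.042))
E
```

```text
time: 10.82
ee_pos: [0.4349, 0.1536, 0.0567]
time: 11.07
ee_pos: [0.4422, 0.1557, 0.0656]
eef_rot: [0.0, 1.0, 0.0, 0.002]
ft_force: [1.0, -0.8, -0.2]
grip_width: 0.0643
gripper_force: 67.0
hole expect [272. 322.] pix [275. 311.] [0.4378 0.157 ] 0.032 ee [0.4421 0.1559 0.0657]
[ 0.011 -0.006  0.158]
```

View pics/w9.png

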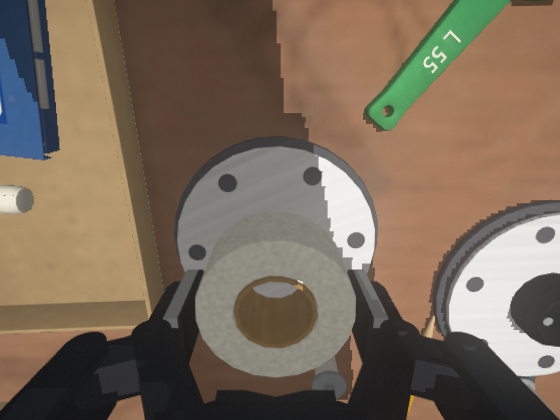

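Roll is centred over the platter, with the core at (275,311) and no contact. Continuing down.

```bash
python3 -m creep '[[0,0,0.05,0,0,0],[0,0,0.1,0,0,0],[0,0,0.15,0,0,0],[0,0,0.15,0,0,0]]' |head -4
python3 -m creep '[[0,0,0.02,0,0,0],[0,0,0.04,0,0,0],[0,0,0.04,0,0,0],[0,0,0.04,0,0,0]]'
```

```text
time: 11.45
ee_pos: [0.4398, 0.1558, 0.0399]
eef_rot: [-0.0, 1.0, 0.0, 0.0]
ft_force: [0.1, 0.2, -0.4]
time: 11.78
ee_pos: [0.4404, 0.156, 0.039]
eef_rot: [-0.001, 1.0, -0.0, -0.001]
ft_force: [-19.9, -5.7, 49.5]
grip_width: 0.0646
gripper_force: 71.6
```

Contact at a height matching the platter. Releasing.

```bash
python3 -m creep '[[0,0,-0.01,0,0,0],[0,0,-0.01,0,0,0],[0,0,-0.01,0,0,0]]' |head -4
python3 -m creep '[[0,0,0,0,0,0],[0,0,0,0,0,0],[0,0,0,0,0,0],[0,0,0,0,0,0]]' -0.95 | tail -3
python3 -m creep '[[0,0,-0.1,0,0,0],[0,0,-0.3,0,0,0],[0,0,-0.6,0,0,0],[0,0,-0.9,0,0,0],[0,0,-1,0,0,0]]' | head -2
python3 - <<'E'
from h import *
hole((.438,.156),.050,.024,'w10.png'); print(to(.595,-.047,.24))
E
```

```text
time: 12.03
ee_pos: [0.4404, 0.156, 0.0391]
eef_rot: [-0.001, 1.0, -0.0, 0.0]
ft_force: [-12.6, -2.5, 33.5]
ft_force: [-0.4, -0.2, 0.8]
grip_width: 0.0832
gripper_force: 0.0
time: 12.78
ee_pos: [0.4413, 0.1561, 0.1905]
hole expect [274. 196.] pix [275. 193.] [0.4357 0.1569] 0.0227 ee [0.4434 0.1565 0.1938]
[-1.013 -1.357 -0.3  ]
```

View pics/w10.png

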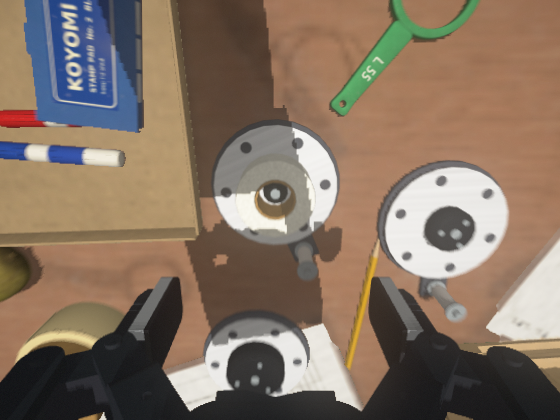

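Label sits flat on unwinder_22 with its hub visible in the core at (274,193). Back to the pile for the paper tape.

```bash
python3 -m creep '[[-0.2,-0.3,-0.1,0,0,0],[-0.4,-0.6,-0.2,0,0,0],[-0.6,-0.8,-0.3,0,0,0],[-0.7,-0.9,-0.3,0,0,0],[-0.7,-0.9,-0.3,0,0,0]]' 0 |head -2
python3 -m creep '[[-0.2,-0.3,0,0,0,0],[-0.33,-0.45,0,0,0,0],[-0.33,-0.45,0,0,0,0],[-0.33,-0.45,0,0,0,0],[-0.33,-0.45,0,0,0,0]]'|head -2
python3 - <<'E'
from h import *
im,m,T=shot('wrist','w11.png'); print(observe()["ee_pos"],proj([.617,-.047,.088],m,T),proj([.617,-.047,.048],m,T))
E
```

```text
time: 13.25
ee_pos: [0.5482, 0.0165, 0.2322]
time: 13.67
ee_pos: [0.5934, -0.0462, 0.2295]
[ 0.59334964 -0.04571468  0.23000186] [[272.72962335 227.79564305]] [[272.99063011 212.05516121]]
```

View pics/w11.png

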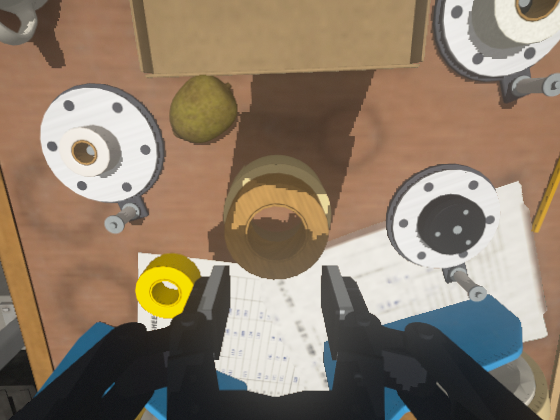

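Paper tape's top face is centred at about (276,229), giving (.618,-.0445). The grip goes on the +y wall at TCP (.618,-.0095,.086).

```bash
python3 -m creep '[[-0.165,0.24,0.1,0,0,0],[-0.165,0.24,0.3,0,0,0],[-0.165,0.24,0.5,0,0,0],[-0.165,0.24,0.6,0,0,0],[-0.165,0.24,0.6,0,0,0]]' -0.05 | head -2
python3 -m creep '[[0,0,0.12,0,0,0],[0,0,0.24,0,0,0],[0,0,0.36,0,0,0],[0,0,0.36,0,0,0],[0,0,0.36,0,0,0]]' | head -4
python3 -m creep '[[0,0,0,0,0,0],[0,0,0,0,0,0],[0,0,0,0,0,0],[0,0,0,0,0,0],[0,0,0,0,0,0]]' 0.8
```

```text
time: 14.13
ee_pos: [0.615, -0.0083, 0.1362]
time: 14.55
ee_pos: [0.6185, -0.0099, 0.0877]
eef_rot: [-0.001, 1.0, 0.0, -0.0]
ft_force: [0.8, -0.1, -0.8]
time: 14.97
ee_pos: [0.6206, -0.0107, 0.0895]
eef_rot: [-0.0, 1.0, -0.0, 0.002]
ft_force: [-0.9, 2.1, 7.4]
grip_width: 0.02
gripper_force: 62.5
```

```bash
python3 -m creep '[[0,0,-0.05,0,0,0],[0,0,-0.15,0,0,0],[0,0,-0.3,0,0,0],[0,0,-0.5,0,0,0],[0,0,-0.6,0,0,0]]'|head -2
python3 -m creep '[[0,0,-0.2,0,0,0],[0,0,-0.2,0,0,0],[0,0,-0.2,0,0,0]]'
python3 - <<'E'
from h import *
im,m,T=shot('wrist','w12.png'); o=observe()["ee_pos"]; print(o,to(.475,.345,.21),to(.475,.345,.21)*.15)
# held roll outline: brown saturated mask rows/cols
hsv=cv2.cvtColor(im,cv2.COLOR_BGR2HSV)
P=proj([[o[0],o[1]-.035,o[2]+.001],[o[0],o[1]-.08,o[2]],[o[0],o[1]-.010,o[2]],[o[0]-.045,o[1]-.035,o[2]]],m,T).round(); print(P)
for c in range(80,290,15): print(c,hsv[int(P[0][1]),c],end=' ')
E
```

```text
time: 15.38
ee_pos: [0.62, -0.0108, 0.1806]
time: 15.63
ee_pos: [0.6202, -0.0109, 0.2097]
eef_rot: [-0.0, 1.0, -0.0, 0.002]
ft_force: [0.5, -0.1, -1.9]
grip_width: 0.0203
gripper_force: 62.6
[ 0.61904365 -0.01072079  0.20749863] [ 0.959  2.372 -0.018] [ 0.14385  0.3558  -0.0027 ]
[[191. 297.]
 [ 87. 296.]
 [250. 296.]
 [183. 196.]]
80 [ 12 108 163] 95 [ 18 139 207] 110 [ 18 141 197] 125 [ 18 139 200] 140 [ 18 129  87] 155 [ 18 127  88] 170 [ 17 123  93] 185 [ 17 116  97] 200 [ 17 112  96] 215 [ 16 109  98] 230 [17 34 52] 245 [19 30 68] 260 [ 17 117  98] 275 [ 17 119 105]
```

```bash
cat >> h.py <<'E'
def heldroll(im,m,T,o,dz,hlo,hhi,r,smin=60):
    "top-face circle of a wall-held roll: leftmost outline points per row, on far side of the widest row"
    h=cv2.cvtColor(im,cv2.COLOR_BGR2HSV); c0=np.array([o[0],o[1]-r,o[2]+dz]); q=proj(c0,m,T)[0]
    M=((h[:,:,0]>=hlo)&(h[:,:,0]<=hhi)&(h[:,:,1]>smin)).astype(np.uint8); M=cv2.morphologyEx(M,cv2.MORPH_OPEN,np.ones((3,3)))
    _,L,S,_=cv2.connectedComponentsWithStats(M); L=L==1+np.argmax(S[1:,4])
    rows=range(int(q[1])-15,int(q[1])+60,3); pts=[(np.where(L[y,:260])[0].min(),y) for y in rows if y<420 and L[y,:260].sum()>10]
    w=cast(pts,o[2]+dz,m,T); print([(int(a),b) for a,b in pts][::3]); c,d=circ(w); print("fit",c.round(4),d.round(4),"off",(c-o[:2]).round(4))
E
python3 - <<'E'
from h import *
im=cv2.imread("pics/w12.png"); m,T=pose("wrist"); heldroll(im,m,T,observe()["ee_pos"],0,15,25,.035)
E
python3 -m creep '[[0.1,0.25,0,0,0,0],[0.2,0.5,0,0,0,0],[0.3,0.75,0,0,0,0],[0.4,1,0,0,0,0],[0.4,1,0,0,0,0]]'|head -2
python3 -m creep '[[0.1,0.25,0,0,0,0],[0.2,0.5,0,0,0,0],[0.3,0.75,0,0,0,0],[0.4,1,0,0,0,0],[0.4,1,0,0,0,0]]'|head -2
python3 -m creep '[[0.08,0.2,0,0,0,0],[0.15,0.36,0,0,0,0],[0.15,0.36,0,0,0,0],[0.15,0.36,0,0,0,0],[0.15,0.36,0,0,0,0]]'|head -2
python3 - <<'E'
from h import *
o=observe()["ee_pos"]; im,m,T=shot('wrist','w13.png'); heldroll(im,m,T,o,0,15,25,.035); unw((.475,.312),.034,im,m,T); print(o)
E
```

```text
[(92, 286), (93, 295), (95, 304), (99, 313), (103, 322), (109, 331), (116, 340), (243, 358)]
fit [ 0.6175 -0.047 ] 0.0785 off [-0.0015 -0.0363]
time: 16.1
ee_pos: [0.5547, 0.1453, 0.2046]
time: 16.52
ee_pos: [0.4947, 0.2947, 0.205]
time: 16.93
ee_pos: [0.4759, 0.3424, 0.2055]
[(93, 286), (93, 295), (96, 304), (98, 313), (102, 322), (108, 331), (116, 340), (249, 352)]
fit [0.4757 0.3049] 0.0761 off [-0.0002 -0.0375]
platter [0.4694 0.3221] 0.1036
dark [235. 196.] [0.4828 0.3074] 0.0629
[0.47589428 0.34237858 0.20554724]
```

```bash
sed -i 's/    w=cast(pts,o/    pts=[p for p in pts if p[0]<q[0]]; w=cast(pts,o/' h.py
python3 - <<'E'
from h import *
o=observe()["ee_pos"]; im=cv2.imread("pics/w13.png"); m,T=pose("wrist"); heldroll(im,m,T,o,0,15,25,.035)
g=cv2.cvtColor(im,cv2.COLOR_BGR2GRAY); p=proj([.4745,.311,.034],m,T)[0].astype(int); print(p)
for y in range(p[1]-40,p[1]+41,8): print(y,g[y,p[0]-48:p[0]+49:6])
E
```

```text
[(93, 286), (93, 295), (96, 304), (98, 313), (102, 322), (108, 331), (116, 340)]
fit [0.4761 0.3036] 0.0741 off [-0.0002 -0.0385]
[239 188]
148 [ 74  63 128 129 131 135 136 138 176 245 245 246 246 246 246 221 244]
156 [ 75 127 128 130 131 130 131 132 134 136 239 241 241 241 241 118 240]
164 [ 64 129 128 130 129 131 131 132 135 135 239 240 240 241 241 240 240]
172 [119  74  61 130 131 132 135  62  61  63  66  71 220 241 242 241 242]
180 [ 80  77  77  82  83  83  88  57  58  60  86  67  71 242 241 241 241]
188 [ 79  81  82  83  83  83  82  85  85  89  74  63  66 187 239 239 238]
196 [ 81  80  80  80  80  81  83  84  81  84  87  91  75 135 237 237 232]
204 [ 89  89  89  89  91  83  81  82  82  84  88  89  89  92 137 237 236]
212 [ 87  90  87  87  88  91  89  89  90  85  84  82  85  90  95 201 237]
220 [151  87  89  86  84  90  89  89  88  90  90  86  81  84  84  93 183]
228 [161 133  89  84  86  86  91  88  86  88  89  93  90  82  82  83  90]
```

Run:
```python
from h import *
m=camera_model("wrist")
for fn,ee,L in [("w10.png",(.4430,.1565,.193),[((.475,.312),.034)]),("w11.png",(.59335,-.0457,.230),[((.635,.133),.038),((.475,.312),.034)])]:
    T=np.eye(4); T[:3,:3]=R.from_quat([0,1,0,0]).as_matrix(); T[:3,3]=ee; T=T@m["hand_eye"]
    im=cv2.imread("pics/"+fn)
    for c,z in L: print(fn,c); unw(c,z,im,m,T)
im=cv2.imread("pics/top0.png"); m,T=pose("top"); unw((.475,.312),.034,im,m,T); unw((.635,.133),.038,im,m,T)
```

```text
w10.png (0.475, 0.312)
platter [0.4746 0.3115] 0.1242
dark [450. 229.] [0.4744 0.3129] 0.0407
w11.png (0.635, 0.133)
platter [0.6365 0.1319] 0.1223
dark [451. 224.] [0.6345 0.13  ] 0.0638
w11.png (0.475, 0.312)Traceback (most recent call last):
  File "<stdin>", line 6, in <module>
  File "h.py", line 41, in unw
    ys,xs=np.where((g>140)&disc(.062,.016)); H=cv2.convexHull(np.c_[xs,ys].astype(np.int32)).reshape(-1,2)
                                               ^^^^^^^^^^^^^^^^^^^^^^^^^^^^^^^^^^^^^^^^^^^^^^^^^^^^^
AttributeError: 'NoneType' object has no attribute 'reshape'
```

Hub 41 is at (.4746,.3128), Ø40.7 mm, so the TCP target is (.4755,.3475). Descending in stages with force checks.

```bash
python3 -m creep '[[0,0.033,0.2,0,0,0],[0,0.033,0.4,0,0,0],[0,0.033,0.6,0,0,0],[0,0.033,0.8,0,0,0],[0,0.033,0.8,0,0,0]]'|head -2
python3 -m creep '[[0,0,0.02,0,0,0],[0,0,0.02,0,0,0],[0,0,0.02,0,0,0]]'|head -4
python3 - <<'E'
from h import *
o=observe()["ee_pos"]; im,m,T=shot('wrist','w14.png'); heldroll(im,m,T,o,0,15,25,.035); print(turn(),to(.4755,.3475,.062),o)
E
```

```text
time: 17.4
ee_pos: [0.4723, 0.3444, 0.0798]
time: 17.65
ee_pos: [0.4781, 0.3486, 0.0864]
eef_rot: [0.0, 1.0, 0.001, 0.002]
ft_force: [0.3, 0.3, -1.3]
[(93, 286), (93, 295), (96, 304), (98, 313), (103, 322), (108, 331), (116, 340)]
fit [0.4771 0.3122] 0.078 off [-0.0009 -0.0364]
[0.0006 0.0012 0.    ] [ 0.018 -0.009  0.164] [0.47808576 0.34861492 0.08643543]
```

```bash
python3 -m creep '[[0.01,-0.005,0.04,0,0,0],[0.01,-0.005,0.08,0,0,0],[0.01,-0.005,0.12,0,0,0],[0.01,-0.005,0.14,0,0,0],[0.01,-0.005,0.14,0,0,0]]'|head -4
python3 -m creep '[[0,0,0.02,0,0,0],[0,0,0.04,0,0,0],[0,0,0.05,0,0,0],[0,0,0.05,0,0,0]]'
```

```text
time: 18.12
ee_pos: [0.4739, 0.347, 0.0616]
eef_rot: [-0.0, 1.0, -0.001, -0.001]
ft_force: [-0.2, 0.4, -2.3]
time: 18.45
ee_pos: [0.4763, 0.3481, 0.058]
eef_rot: [-0.0, 1.0, 0.0, 0.001]
ft_force: [-2.3, -2.3, 10.6]
grip_width: 0.0201
gripper_force: 64.5
```

Contact at the expected seat height. Releasing and lifting clear.

```bash
python3 -m creep '[[0,0,0,0,0,0],[0,0,0,0,0,0],[0,0,0,0,0,0],[0,0,0,0,0,0]]' 0.05 | tail -4
python3 -m creep '[[0,0,-0.05,0,0,0],[0,0,-0.2,0,0,0],[0,0,-0.4,0,0,0],[0,0,-0.7,0,0,0],[0,0,-1,0,0,0]]' | head -4
python3 -m creep '[[0,-0.2,-0.2,0,0,0],[0,-0.2,-0.2,0,0,0],[0,-0.2,-0.2,0,0,0]]' | head -2
python3 - <<'E'
from h import *
o=observe()["ee_pos"]; im,m,T=shot('wrist','w15.png'); print(o,to(.595,-.047,.24))
h=cv2.cvtColor(im,cv2.COLOR_BGR2HSV); g=h[:,:,2]
p=proj([.475,.313,.056],m,T)[0].astype(int); print(p)
for y in range(p[1]-75,p[1]+76,10): print(y,[f"{h[y,x,0]}/{h[y,x,1]}/{h[y,x,2]}" for x in range(p[0]-75,p[0]+76,10)])
E
```

```text
eef_rot: [-0.0, 1.0, -0.0, -0.0]
ft_force: [-0.6, 0.2, 0.2]
grip_width: 0.0406
gripper_force: 0.0
time: 19.2
ee_pos: [0.4738, 0.3469, 0.1996]
eef_rot: [-0.0, 1.0, -0.001, -0.001]
ft_force: [1.8, 0.7, 0.3]
time: 19.45
ee_pos: [0.4764, 0.3174, 0.2323]
[0.47635757 0.31735913 0.232268  ] [-0.801 -2.428 -0.07 ]
[268 186]
111 ['12/104/88', '12/99/90', '12/108/106', '11/107/95', '12/112/169', '12/109/169', '12/108/168', '12/108/173', '11/105/173', '11/106/174', '12/108/173', '12/108/173', '12/112/173', '12/109/173', '12/111/173', '12/110/176']
121 ['12/102/90', '12/108/92', '12/109/94', '12/101/96', '12/109/131', '12/111/170', '175/14/109', '168/11/114', '20/9/179', '0/7/113', '175/14/113', '12/104/176', '12/107/176', '12/107/176', '12/107/176', '13/109/177']
131 ['13/101/93', '12/105/92', '12/103/94', '13/102/95', '11/98/96', '18/5/232', '23/4/246', '173/9/111', '20/3/246', '15/4/246', '15/4/246', '15/7/232', '12/108/177', '12/107/178', '12/110/176', '12/108/177']
141 ['11/101/91', '13/104/93', '12/107/93', '13/103/94', '13/13/133', '17/17/135', '17/127/154', '17/132/213', '18/132/209', '1
[... 2013 characters left out ...]
13/103/97', '13/98/99', '12/94/108', '12/99/162', '13/93/151']
241 ['12/103/97', '12/111/174', '15/126/99', '12/112/96', '13/109/96', '12/111/94', '12/107/93', '13/106/96', '15/34/121', '17/19/95', '12/107/95', '12/103/97', '12/99/98', '12/96/112', '12/97/153', '11/90/156']
251 ['12/100/97', '11/101/96', '19/168/161', '12/116/170', '12/107/95', '12/107/95', '12/107/93', '12/106/94', '15/5/93', '23/11/94', '13/103/94', '12/100/94', '12/107/169', '12/104/170', '12/97/165', '12/63/166']
261 ['13/100/94', '11/99/95', '21/206/183', '12/106/139', '12/104/93', '12/107/93', '11/99/95', '12/106/96', '13/33/94', '11/95/94', '12/106/94', '12/98/96', '12/110/170', '12/104/169', '13/98/156', '15/39/204']
```

Paper tape is on its platter, spanning columns 222–318 around hub (268,186). Going back for the packing tape.

```bash
python3 -m creep '[[-0.1,-0.25,0,0,0,0],[-0.2,-0.5,0,0,0,0],[-0.3,-0.75,0,0,0,0],[-0.4,-1,0,0,0,0],[-0.4,-1,0,0,0,0]]' 0.05|head -2
python3 -m creep '[[-0.1,-0.25,0,0,0,0],[-0.2,-0.5,0,0,0,0],[-0.3,-0.75,0,0,0,0],[-0.4,-1,0,0,0,0],[-0.4,-1,0,0,0,0]]'|head -2
python3 -m creep '[[0,-0.2,0,0,0,0],[0,-0.43,0,0,0,0],[0,-0.43,0,0,0,0],[0,-0.43,0,0,0,0],[0,-0.43,0,0,0,0]]'|head -2
python3 - <<'E'
from h import *
o=observe()["ee_pos"]; im,m,T=shot('wrist','w16.png'); print(o)
p=proj([.617,-.0445,.048],m,T)[0].astype(int); print(p)
E
```

```text
time: 19.92
ee_pos: [0.536, 0.1618, 0.2264]
time: 20.33
ee_pos: [0.5959, 0.0118, 0.2264]
time: 20.75
ee_pos: [0.5943, -0.046, 0.2271]
[ 0.59425609 -0.04604108  0.22707268]
[275 212]
```

View pics/w16.png

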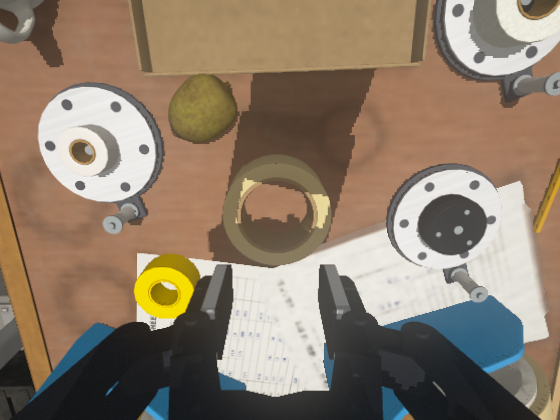

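Last view: the packing tape stands alone, with its outline at columns 223–330, far edge at row 268 and hole at columns 240–315.

Run:
```python
from h import *
o=observe()["ee_pos"]; m,T=pose('wrist')
print(cast([[276.5,268],[277,179],[223,212],[330,212],[240,212],[315,212]],.048,m,T).round(4))
im=cv2.imread("pics/w16.png"); h=cv2.cvtColor(im,cv2.COLOR_BGR2HSV)
for y in list(range(150,192,3))+list(range(240,276,3)): print(y,h[y,277],end=';')
print(); 
for x in list(range(217,250,3))+list(range(305,337,3)): print(x,h[212,x],end=';')
print(o)
```

```text
[[ 0.677  -0.0428  0.048 ]
 [ 0.5852 -0.0426  0.048 ]
 [ 0.6174 -0.0938  0.048 ]
 [ 0.6172  0.0078  0.048 ]
 [ 0.6174 -0.0776  0.048 ]
 [ 0.6173 -0.0065  0.048 ]]
150 [ 12 105  90];153 [ 12 101  93];156 [ 19  88 113];159 [ 20  92 114];162 [ 20  88 116];165 [ 21  93 132];168 [ 20  89 132];171 [ 20  90 130];174 [ 20  90 130];177 [ 19  94 111];180 [ 16 102 105];183 [ 14 105  97];186 [ 13 107 172];189 [ 12 107 171];240 [16 81 98];243 [16 80 99];246 [ 17  79 100];249 [ 16  77 100];252 [ 18  80 111];255 [ 20  79 136];258 [ 20  77 136];261 [ 21  76 135];264 [ 20  73 136];267 [ 24  16 223];270 [ 25  12 235];273 [ 19  12 234];
217 [ 12 110 172];220 [ 12 107 172];223 [ 19  91 135];226 [ 19  90 133];229 [ 20  90 133];232 [ 20  90 133];235 [ 19  92 133];238 [ 16 104 189];241 [ 16 100  92];244 [15 97 97];247 [ 12 108 161];305 [ 12 108 170];308 [17 96 93];311 [16 90 93];314 [ 17 103 194];317 [ 21  91 174];320 [ 23  82 232];323 [ 23  84 232];326 [ 23  83 233];329 [ 20  84 133];332 [ 13  96 101];335 [ 12 104 157];[ 0.59444622 -0.04562606  0.22746615]
```

Packing tape centre is (.622,-.043), outer Ø102 mm, which fits. Gripping the +y wall at TCP (.622,.0015,.043).

```bash
python3 -m creep '[[-0.184,0.31,0.2,0,0,0],[-0.184,0.31,0.4,0,0,0],[-0.184,0.31,0.6,0,0,0],[-0.184,0.31,0.8,0,0,0],[-0.184,0.31,0.8,0,0,0]]' 0.05 | head -2
python3 -m creep '[[0,0,0.12,0,0,0],[0,0,0.24,0,0,0],[0,0,0.36,0,0,0],[0,0,0.43,0,0,0],[0,0,0.43,0,0,0]]' | head -4
python3 -m creep '[[0,0,0,0,0,0],[0,0,0,0,0,0],[0,0,0,0,0,0],[0,0,0,0,0,0],[0,0,0,0,0,0]]' 0.9
python3 -m creep '[[0,0,-0.05,0,0,0],[0,0,-0.15,0,0,0],[0,0,-0.3,0,0,0],[0,0,-0.5,0,0,0],[0,0,-0.7,0,0,0]]'|head -2
python3 -m creep '[[0,0,-0.1,0,0,0],[0,0,-0.1,0,0,0],[0,0,-0.1,0,0,0]]'
python3 - <<'E'
from h import *
o=observe()["ee_pos"]; im,m,T=shot('wrist','w17.png'); print(o,to(.6345,.175,.165)); heldroll(im,m,T,o,.004,17,28,.0445)
E
```

```text
time: 21.22
ee_pos: [0.6172, 0.0024, 0.1009]
time: 21.63
ee_pos: [0.6211, 0.0005, 0.0428]
eef_rot: [-0.001, 1.0, 0.0, -0.002]
ft_force: [-1.1, -0.5, -0.6]
time: 22.05
ee_pos: [0.6239, -0.0004, 0.0461]
eef_rot: [-0.0, 1.0, -0.0, 0.002]
ft_force: [0.5, 0.5, 4.2]
grip_width: 0.0148
gripper_force: 61.9
time: 22.47
ee_pos: [0.6212, -0.0004, 0.1495]
time: 22.72
ee_pos: [0.6229, -0.0006, 0.1653]
eef_rot: [-0.0, 1.0, -0.0, 0.001]
ft_force: [-0.8, 0.3, -2.2]
grip_width: 0.0144
gripper_force: 61.7
[ 6.22897601e-01 -6.04058295e-04  1.65257154e-01] [-0.085  1.17  -0.011]
[(45, 291), (47, 300), (49, 309), (53, 318), (57, 327), (63, 336), (69, 345), (77, 354), (87, 363)]
fit [ 0.6208 -0.0427] 0.1 off [-0.0021 -0.0421]
```

```bash
python3 -m creep '[[-0.03,0.3,0,0,0,0],[-0.06,0.6,0,0,0,0],[-0.09,0.85,0,0,0,0],[-0.09,1,0,0,0,0],[-0.09,1,0,0,0,0]]'|head -2
python3 -m creep '[[0,0.16,0.1,0,0,0],[0,0.16,0.3,0,0,0],[0,0.16,0.45,0,0,0],[0,0.16,0.45,0,0,0],[0,0.16,0.45,0,0,0]]'|head -4
python3 - <<'E'
from h import *
o=observe()["ee_pos"]; im,m,T=shot('wrist','w18.png'); heldroll(im,m,T,o,.004,17,28,.0445); print(turn(),to(.636,.174,.068),o)
E
```

```text
time: 23.18
ee_pos: [0.6338, 0.1549, 0.1612]
time: 23.6
ee_pos: [0.6332, 0.1726, 0.0931]
eef_rot: [-0.0, 1.0, -0.001, -0.004]
ft_force: [0.3, -0.1, -1.0]
[(46, 291), (47, 300), (50, 309), (53, 318), (58, 327), (63, 336), (69, 345), (78, 354), (88, 363)]
fit [0.6311 0.1289] 0.0966 off [-0.0021 -0.0437]
[-0.0002 -0.0009 -0.    ] [-0.006  0.008  0.184] [0.6332003  0.17263198 0.0931266 ]
```

```bash
python3 -m creep '[[0,0.008,0.04,0,0,0],[0,0.008,0.08,0,0,0],[0,0.008,0.12,0,0,0],[0,0.008,0.16,0,0,0],[0,0.008,0.16,0,0,0]]'|head -4
python3 -m creep '[[0,0,0.02,0,0,0],[0,0,0.04,0,0,0],[0,0,0.055,0,0,0],[0,0,0.055,0,0,0]]'
```

```text
time: 24.07
ee_pos: [0.6351, 0.1745, 0.0714]
eef_rot: [-0.0, 1.0, -0.0, -0.001]
ft_force: [-0.1, -0.9, -1.9]
time: 24.4
ee_pos: [0.6356, 0.1747, 0.064]
eef_rot: [-0.0, 1.0, -0.0, -0.0]
ft_force: [-0.3, 0.6, -1.8]
grip_width: 0.0144
gripper_force: 62.0
```

No contact yet and already below the hub top, so I keep lowering until it touches.

```bash
python3 -m creep '[[0,0,0.01,0,0,0],[0,0,0.02,0,0,0],[0,0,0.02,0,0,0],[0,0,0.02,0,0,0]]'|head -4
```

```text
time: 24.73
ee_pos: [0.6363, 0.1748, 0.0622]
eef_rot: [-0.0, 1.0, 0.0, 0.0]
ft_force: [-0.6, 0.7, 1.2]
```

```bash
python3 -m creep '[[0,0,0.006,0,0,0],[0,0,0.006,0,0,0],[0,0,0.006,0,0,0]]'|head -4
python3 -m creep '[[0,0,0,0,0,0],[0,0,0,0,0,0],[0,0,0,0,0,0],[0,0,0,0,0,0]]' 0.05 | tail -3
python3 -m creep '[[0,0,-0.05,0,0,0],[0,0,-0.2,0,0,0],[0,0,-0.4,0,0,0],[0,0,-0.7,0,0,0],[0,0,-1,0,0,0]]' | head -4
python3 -m creep '[[0.2,-0.3,-0.5,0,0,0],[0.3,-0.3,-0.5,0,0,0],[0.3,-0.3,-0.5,0,0,0],[0.3,-0.3,-0.5,0,0,0]]' | head -2
python3 - <<'E'
from h import *
# wrist: outline circle of packing tape top face (z .064): cream mask, far/left/right outline
im,m,T=shot('wrist','w19.png'); h=cv2.cvtColor(im,cv2.COLOR_BGR2HSV)
def rolltop(c,z,hr,rmax,vmin,rin):
    p=proj([*c,z],m,T)[0]
    a=np.linspace(0,2*np.pi,72,endpoint=False); d=np.c_[np.cos(a),np.sin(a)]
    inn=[]
    # walk outwards from the hole's middle to the first paper pixel and on to the last
    out=[]
    for v in d:
        r=np.arange(.002,rmax,.0005); q=proj(np.c_[c[0]+v[0]*r,c[1]+v[1]*r,0*r+z],m,T).round().astype(int)
        ok=[(0<=x<560 and 0<=y<420 and hr[0]<=h[y,x,0]<=hr[1] and h[y,x,1]>60) for x,y in q]
        if any(ok): out.append(r[np.where(ok)[0].max()]*v+c)
    out=np.array(out); print("outer",*[np.round(v,4) for v in circ(out)])
    return out
o=rolltop(np.array([.635,.131]),.064,(17,28),.062,0,0)
far=o[o[:,0]>.63]; print("far half",circ(far)); print(observe()["ee_pos"])
print(proj([.635,.131,.064],m,T))
E
```

```text
time: 24.98
ee_pos: [0.6367, 0.1749, 0.0619]
eef_rot: [-0.0, 1.0, 0.0, 0.001]
ft_force: [-1.6, 0.6, 5.3]
ft_force: [0.2, 0.2, 0.4]
grip_width: 0.0403
gripper_force: 0.0
time: 25.73
ee_pos: [0.6349, 0.1746, 0.2047]
eef_rot: [-0.0, 1.0, -0.0, -0.001]
ft_force: [0.5, 0.4, 0.6]
time: 26.07
ee_pos: [0.5919, 0.1286, 0.285]
outer [0.6324 0.1312] 0.1065
far half (array([0.63662671, 0.13144804]), np.float64(0.10170158234005768))
[0.59174723 0.12932312 0.28216168]
[[276.27571796 214.71952185]]
```

All four rolls are seated: the packing tape fit gives (.635,.131), Ø102–106 mm, on hub (.6345,.1305). The gripper is clear, so I'm handing in.

```bash
python3 -m creep '[[0,0,0,0,0,0],[0,0,0,0,0,0],[0,0,0,0,0,0],[0,0,0,0,0,0]]' | head -1; python3 -c "
from bench import *
print(hand_in())"
```

```text
time: 26.45
the job is handed in; nothing more can be done
None
```

I took the pile apart and loaded all four rolls on their matching unwinders, then handed the job in at 26.5 s; no verdict came back, and the last checks (positions, seating forces, gripper clear) were within the limits.

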